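# Turn the swivel hook over its foot and hang the tape rolls

## Robot

A 6-joint arm with a two-finger parallel gripper is mounted at the origin on a cart in front of the work surface, level with it; the furniture and walls round the work are solid. World frame = base frame: x ahead of the robot, y to its left, z up, the work surface at z = 0. Lengths are in m, angles in rad, forces in N, time in s.
With the tool pointing down it reaches from about 0.3 to 0.85 m from the base axis. Payload 5.4 kg.
Tool frame: the origin (TCP) lies midway between the tips of the shut fingers; the grasp point (between the pads) lies behind it (pinch_z is the z of the grasp point in the tool frame, in m); z points along the fingers, y is the line along which they close (so a half turn about z gives the same grasp; the last joint's range is limited). The gripper opens to 85 mm and grips with 20 to 120 N. Pads are 22 mm wide; open, the fingers measure 114 mm over their backs; the gripper's body (76 mm by 85 mm) begins 54 mm behind the grasp point. The pads swing forward as they close: fully open they stand 13 mm farther back than shut.
Start: joints at [0.903, 0.158, 1.597, -0, 1.386, -0.21], TCP at [0.254, 0.516, 0.231] pointing down, gripper open.
Joint ranges: [-2.91, 2.91], [-0.94, 2.29], [0.18, 2.7], [-1.29, 4.43], [0.17, 2.64], [-3, 3]. Speed limits (rad/s): [2.57, 2.57, 3.14, 3.14, 3.14, 3.14].

## Interface

Orientations are given as a unit quaternion [x, y, z, w].
In Python, from plant import * gives the robot as it stands.
- The arm moves only by the tool drive_tool, never from a script. Its argument "targets" is a list of rows, each a list of 4 numbers: the shift along the tool's x, y, z in m, then the turn about the tool's z in degrees. A call has 1 to 5 rows; each row shifts and turns the commanded pose from where the row before left it, along the tool's axes as they then stand; what a row does not reach is not made up. A row lasts 1/10 s, in which the tool goes at most 50 mm and 8.59 degrees, less where a joint would pass 70% of its speed; a pose out of reach is approached as far as the arm can. A call with a gripper value outside its range is refused whole. "hand" is the opening, from 0 (shut) to 1 (fully open), set as the call begins (left out, the last holds). The fingers move at their own pace and stop on an object; "squeeze" is the grip in N (left out, the last holds). Time passes only in rows, so rows that do not move let the fingers close. It gives the time, the measured TCP pose, the force, the opening and the grip force at its end, in the units of the state.
- state(): the state, without advancing time (a new reading comes with each control period).
- capture(name): name is "scene" or "top" or "wrist"; returns a dict with "color" (420x560x3 uint8, red, green, blue), "vertical_fov" (degrees; the focal length in pixels is half the picture's height over the tangent of half this angle, whatever the lens; pixels are square), "cx", "cy" (the principal point, pixels), "rvec" (rotation vector, rad) and "tvec" (3), from world to camera coordinates, as OpenCV has them. Camera axes: x right, y down, z forward; pixel columns grow to the right and rows downward; lengths in m; the calibration is good to about 2 mm. A picture is of the moment at which its call begins. There is no depth.
- hand_in(): hands the job in; it is judged then, once.
The state is a dict: "time_s": time; "joints": joint angles; "joint_velocities": joint speeds; "tau": joint torques, N m; "position": TCP position; "orientation": TCP orientation; "wrist_force": force on the tool from outside, world axes, zero at the start; "ft_torque": the same for the moment, N m; "gripper_width": opening from 0.0 (shut) to 1.0 (fully open); "gripper_force": force on a finger pad.
Only numpy, scipy, OpenCV 4.12 (cv2) and the standard library are available. Lean on these libraries where they do the work, as an engineer would, in place of code of your own. Each camera call takes 0.05 s, during which the arm holds its last target. There are 200 camera calls.

## Task

Turn the swivel hook on the steel stand until its prong points straight along the stand's long foot, while both tape rolls are still in their wooden cradles. Then hang the big roll on the prong, pushed right back to the post, and hang the small roll in front of it, clear of the prong's upturned tip. Leave the jar, the blue case, the bottle and the tube offcut where they stand.

Things in the scene. Friction and masses are not known exactly. Their poses are not given: they have to be found in the camera images.
- stand: Fixed steel stand, 150 mm high. Origin on the bench under the upright post (18 mm thick). Its long flat foot (64 mm wide, 8 mm high, with a round end) reaches 142 mm from the post along the stand's own -x axis, and only 52 mm the other way.
- hook (a joint): Angle of the swivel hook about the post's upright axis, rad: 0 when the prong points exactly along the long foot, growing anticlockwise seen from above; it can turn from -1.2 to 2.6. Stiff (about 0.15 N m of friction, so about 2 N at 80 mm from the post): it stays where it is left. At the start it stands between 0.8 and 2.0.
- hook_axis (a point): Point on the post's upright axis at the height of the prong's root, 140 mm above the bench, inside the turning head (a cylinder of 16 mm radius from 18 mm below to 11 mm above this point, screw included). Its -x axis points along the prong. The prong is a round steel bar 7 mm thick whose centre line rises 4 mm on the way to 118 mm from the axis, and then turns up to its tip.
- hook_tip (a point): Centre of the round end of the prong, 125 mm from the post's axis and 11 mm above the root of the prong. The bar is 3.5 mm in radius, so the end stands 14.5 mm above the root's centre line.
- big_centre (a point): Centre of the big tape roll (masking tape, 98 mm outside, hole about 60 mm, so 19 mm of wall, 25 mm thick, 60 g or so). Its z axis is the axis of the roll. It stands on edge in a cradle at the start, its top 104 mm above the bench. It is free to turn about its own axis.
- small_centre (a point): Centre of the small tape roll (60 mm outside, hole about 36 mm, so 12 mm of wall, 18 mm thick, 60 g or so). Its z axis is the axis of the roll. It stands on edge in a cradle at the start, its top 66 mm above the bench.
- big_roll: The big tape roll again; this origin lies on its axis, in one of its flat faces, 12.5 mm from its centre.
- small_roll: The small tape roll again; this origin lies on its axis, in one of its flat faces, 9 mm from its centre.
- big_cradle: Fixed wooden cradle of the big roll, 104 mm long along its x, 40 mm wide along its y, walls 30 mm high; slot 28 mm wide with its floor at 6 mm. Origin at the centre of its underside. The roll's axis lies along its y.
- small_cradle: Fixed wooden cradle of the small roll, 72 mm long along its x, 33 mm wide along its y, walls 24 mm high; slot 21 mm wide with its floor at 6 mm. Origin at the centre of its underside. The roll's axis lies along its y. Near the cradles and between them and the stand are a fixed bench vice, 156 mm high, and a parts cabinet, 215 mm high, its front at about 0.7 m ahead of the robot: carry things over or clear of them.
- screw_jar: Bystander: glass jar of screws with a lid, 66 mm across, 102 mm high; loose, behind the stand. Origin under it.
- cutter_case: Bystander: blue upright plastic case 35 x 40 x 98 mm high, loose, beside the stand's foot. Origin under it.
- oil_bottle: Bystander: red oil bottle with a yellow nozzle, 52 mm across, 158 mm high, loose, behind the cradles. Origin under it.
- offcut: Bystander: offcut of square steel tube lying flat, 25 x 130 x 25 mm, along its y, loose, on the right of the stand. Origin under it.
There are look-alikes about, which are no part of the job. What is meant by the small_roll is not purple, and is the smaller of those in its own colour.

How it is judged:
On the way, in this order (a step that is already met when the one before it is completed fails the run):
1. the hook points along the foot while both rolls are still in their cradles (value of joint hook between -0.2 and 0.2 rad and distance of each of big_centre, small_centre from where it was at the start of the episode below 0.03 m), for 0.2 s.
2. the big roll is on the prong (x of big_centre in the frame of hook_axis between -0.115 and -0.015 m and y of big_centre in the frame of hook_axis between -0.016 and 0.016 m and z of big_centre in the frame of hook_axis between -0.032 and 0.015 m), for 0.2 s.
At the end, for the whole second after the job is handed in: The hook is within 0.2 rad of the long foot's direction; the big roll hangs at rest on the prong by its hole with its centre 15 to 45 mm from the post's axis; the small roll hangs at rest by its hole in front of it, its centre 45 to 112 mm from the post's axis (value of joint hook between -0.2 and 0.2 rad and x of big_centre in the frame of hook_axis between -0.045 and -0.015 m and y of big_centre in the frame of hook_axis between -0.016 and 0.016 m and z of big_centre in the frame of hook_axis between -0.032 and -0.015 m and angle between the z axis of big_centre and the x axis of hook_axis, either way round below 0.45 rad and x of small_centre in the frame of hook_axis between -0.112 and -0.045 m and y of small_centre in the frame of hook_axis between -0.012 and 0.012 m and z of small_centre in the frame of hook_axis between -0.019 and -0.004 m and angle between the z axis of small_centre and the x axis of hook_axis, either way round below 0.6 rad and contact force between each of big_roll, small_roll and stand above 0.1 N and linear speed of each of big_roll, small_roll below 0.03 m/s); the robot touches nothing.
It fails at once if the jar was shifted by more than 25 mm or tipped (distance of screw_jar from where it was at the start of the episode above 0.025 m or angle between screw_jar's own z axis and vertical above 0.35 rad).
It fails at once if the blue case was shifted by more than 25 mm or tipped (distance of cutter_case from where it was at the start of the episode above 0.025 m or angle between cutter_case's own z axis and vertical above 0.35 rad).
It fails at once if the bottle was shifted by more than 25 mm or tipped (distance of oil_bottle from where it was at the start of the episode above 0.025 m or angle between oil_bottle's own z axis and vertical above 0.35 rad).
It fails at once if the tube offcut was shifted by more than 25 mm (distance of offcut from where it was at the start of the episode above 0.025 m).
It also fails if it takes over 72 s, if anything falls off the work surface, if the arm or the gripper's body presses on something with over 40 N, if the wrist force passes 120 N, or if a joint passes its speed limit or range.

## Working session

There is one attempt and no reset: what is moved stays moved. The work goes in short steps, Python scripts to look and compute and a tool call to move; the robot and the scene stay as the last step left them, time stands still between calls to the robot, and variables do not carry over. Pictures are saved under pics/ and viewed, at most 11 in all, crops included, and the job is handed in when it is done.

Besides the shell and the picture viewer there is one more tool, called as a command line: name --pt "numbers of a row" for each row, then --argument value for the rest. drive_tool: Moves the arm, as the interface text tells. Its arguments: {"type":"object","properties":{"targets":{"type":"array"},"hand":{"type":"number"},"squeeze":{"type":"number"}},"required":["targets"]}

```bash
ls; mkdir -p pics; cat > h.py <<'E'
from plant import *
import numpy as np, cv2
from scipy.spatial.transform import Rotation as R
def cam(c):
    f=c["color"].shape[0]/2/np.tan(np.radians(c["vertical_fov"])/2)
    K=np.array([[f,0,c["cx"]],[0,f,c["cy"]],[0,0,1]]);return K,np.array(c["rvec"],float),np.array(c["tvec"],float)
def px(c,p):
    K,r,t=cam(c);return cv2.projectPoints(np.array(p,float).reshape(-1,3),r,t,K,None)[0].reshape(-1,2)
def onz(c,uv,z):
    K,r,t=cam(c);M=cv2.Rodrigues(r)[0];o=-M.T@t;d=M.T@np.linalg.inv(K)@np.array([uv[0],uv[1],1]);return o+d*(z-o[2])/d[2]
E
python3 - <<'E'
from h import *
import pickle
cs={n:capture(n) for n in("scene","top","wrist")}
pickle.dump(cs,open("c0.pkl","wb"))
for n in("scene","top"):
    c=cs[n];K,r,t=cam(c);M=cv2.Rodrigues(r)[0];print(n,K[0,0],-M.T@t,M[2])
    cv2.imwrite(f"pics/{n}0.png",cv2.resize(c["color"][:,:,::-1],(800,600),interpolation=cv2.INTER_CUBIC))
s=state();print(s)
try: print(pinch_z)
except Exception as e: print(e)
E
```

```text
pics
scene 523.4687295359375 [ 0.00472332 -1.00977209  0.73844872] [ 0.45690437  0.7386148  -0.4956678 ]
top 464.3706482410946 [ 0.4555174  -0.08050974  1.25858885] [ 1.15752592e-01  6.79475943e-04 -9.93277844e-01]
{'time_s': 0.15, 'joints': array([ 9.02923820e-01,  1.58898302e-01,  1.59792658e+00,  2.81459577e-05,
        1.38619440e+00, -2.10094050e-01]), 'joint_velocities': array([ 0.00169574, -0.00383064, -0.00314325,  0.00037761,  0.00176167,
       -0.00171932]), 'tau': array([ 5.50572622e-04, -3.96379316e+01, -3.31785178e+01, -3.06287866e-04,
        5.47327189e-03, -4.45825776e-05]), 'position': array([0.25384706, 0.51542939, 0.23055465]), 'orientation': array([ 2.26898330e-01,  9.73918189e-01, -6.39801935e-04, -3.15692892e-04]), 'wrist_force': array([ 0.58249075, -0.14118656,  0.29771423]), 'ft_torque': array([ 0.0765216 ,  0.03368195, -0.03394948]), 'gripper_force': 0.0, 'gripper_width': 0.9996559445586846}
-0.0187
```

View pics/scene0.png

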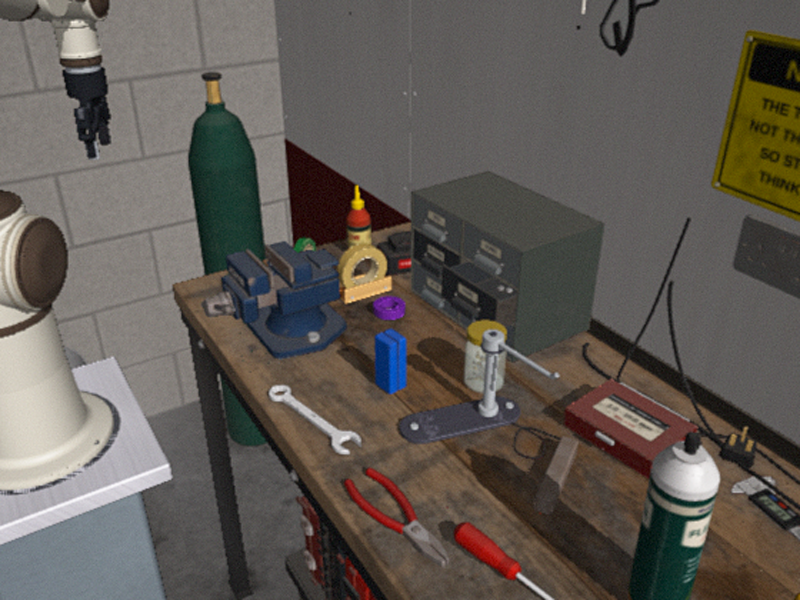

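View pics/top0.png

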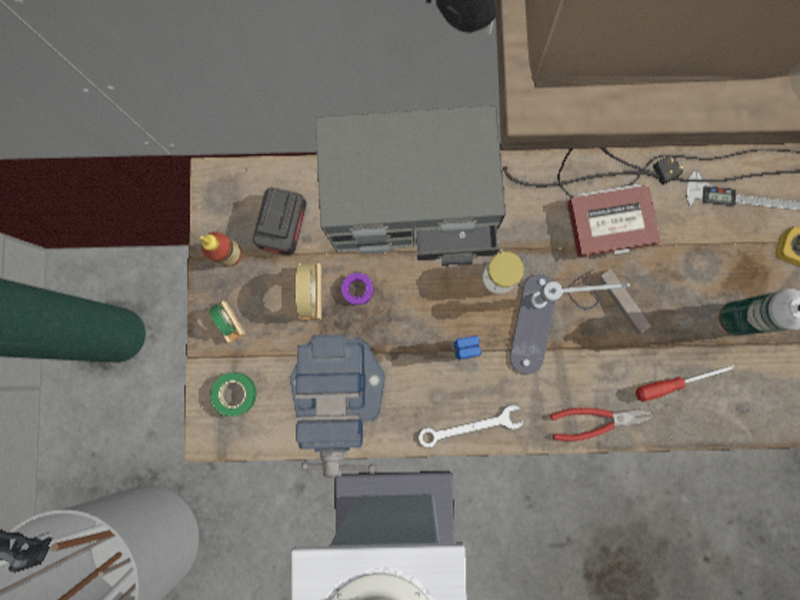

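Overview: the stand's post is at about (548,288) in the top view, foot end (527,365) and prong tip (628,286). The big roll is at (308,291) and the small green roll, in its cradle, at (224,320). The flat green roll at (233,394) and the purple one are decoys.

```bash
python3 - <<'E'
from h import *
import pickle
cs=pickle.load(open("c0.pkl","rb"))
def crop(c,x,y,w,h,s): 
    return cv2.resize(c["color"][y:y+h,x:x+w,::-1],None,fx=s,fy=s,interpolation=cv2.INTER_CUBIC)
t=cs["top"];s=cs["scene"]
a=crop(t,135,160,100,75,4);b=crop(t,335,180,100,75,4)
d=crop(s,195,150,100,75,4);e=crop(s,275,220,120,90,4)[:300,:400]
e=crop(s,290,225,100,75,4)
im=np.vstack([np.hstack([a,b]),np.hstack([d,e])])
cv2.imwrite("pics/m0.png",im)
# rough
for n,uv,z in(("post",(548,288),.15),("tip",(628,286),.15),("footend",(527,371),.008),("big",(308,291),.104),("small",(224,320),.066),("jar",(506,272),.102),("case",(467,347),.098),("bottle",(210,240),.158),("viceTL",(292,340),.15),("viceBR",(383,440),.15)):
    print(n,onz(t,np.array(uv)*.7,z).round(3))
E
```

```text
post [ 0.599 -0.306  0.15 ]
tip [ 0.6   -0.441  0.15 ]
footend [ 0.462 -0.289  0.008]
big [0.611 0.105 0.104]
small [0.567 0.264 0.066]
jar [ 0.636 -0.244  0.102]
case [ 0.506 -0.171  0.098]
bottle [0.694 0.262 0.158]
viceTL [0.522 0.125 0.15 ]
viceBR [ 0.355 -0.024  0.15 ]
```

View pics/m0.png

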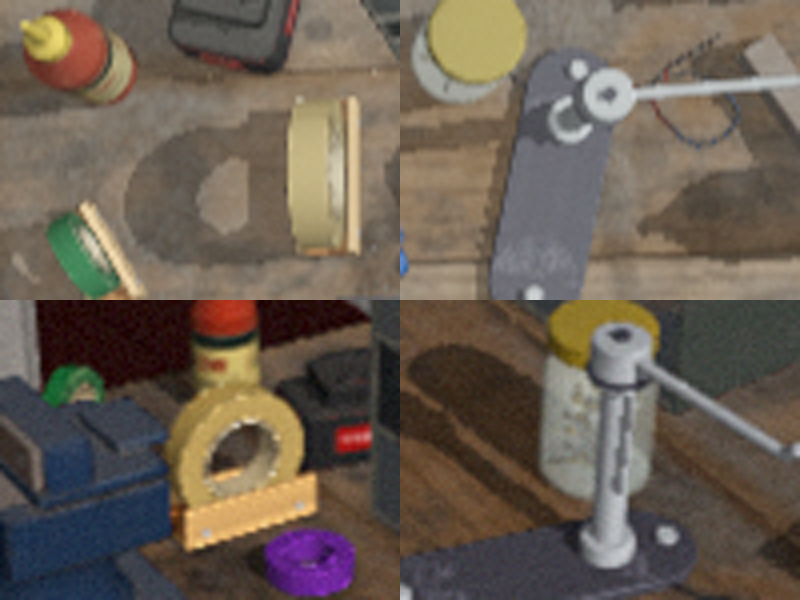

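The crops show the head centre at (607,95), the foot screws at (577,70) and (533,293), the big roll's top strip over columns 288–327, and the small roll at about (82,252) with its cradle yawed. The prong leaves to the right, roughly at right angles to the foot.

```bash
cat >> h.py <<'E'
def plan(p,yaw,p0=None,q0=None,step=.045):
    """rows in tool axes to move straight to p; yaw=world angle of tool y (mod pi)"""
    s=state();p0=s["position"] if p0 is None else np.array(p0);M=R.from_quat(s["orientation"]).as_matrix()
    y=np.degrees(np.arctan2(M[1,1],M[0,1]))
    d=M.T@(np.array(p)-p0);t=-((np.degrees(yaw)-y+90)%180-90)  # tool z is down
    print("pos",p0.round(4),"y-yaw",round(y,1),"shift",d.round(4),"turn",round(t,1),"joints",s["joints"].round(2),"f",s["wrist_force"].round(1),"g",round(s["gripper_width"],3),round(s["gripper_force"],1),"t",s["time_s"])
    return d,t
E
python3 - <<'E'
from h import *
import pickle
cs=pickle.load(open("c0.pkl","rb"));t=cs["top"];s=cs["scene"]
A=lambda x,y:(135+x/4-.4,160+y/4-.4)
B=lambda x,y:(335+(x-400)/4-.4,180+y/4-.4)
D=lambda x,y:(195+x/4-.4,150+(y-300)/4-.4)
E=lambda x,y:(290+(x-400)/4-.4,225+(y-300)/4-.4)
h=onz(t,B(607,95),.151);s1=onz(t,B(577,70),.009);s2=onz(t,B(533,293),.009)
u=s2-s1;a=np.arctan2(u[1],u[0]);print("head",h,"screws",s1,s2,"footang",np.degrees(a))
f=u[:2]/np.linalg.norm(u[:2]);w=(h-s1)[:2];print("post along",w@f,"across",f[0]*w[1]-f[1]*w[0])
pr=onz(t,B(790,85),.142);v=pr-h;pa=np.arctan2(v[1],v[0]);print("prong pt",pr,np.degrees(pa),"hook",(pa-a+np.pi)%(2*np.pi)-np.pi)
print("tip top",onz(t,(628*.7,286*.7),.148),"scene head",px(s,[h])[0],E(623,337))
print("big y",onz(t,A(307.5,172),.104),"big x",[onz(t,A(300,r),.055) for r in(97,248)])
for n,p in(("cr big",[(353,97),(357,250)]),):
    print(n,[onz(t,A(*q),.030) for q in p])
print("small cr top edges",[onz(t,A(*q),.024) for q in((83,203),(143,295))])
print("small top strip",[onz(t,A(*q),.05) for q in((60,215),(100,290))], onz(t,A(77,250),.066))
for n,uv,z in(("bottle nozzle",A(28,33),.158),("jar",B(477,40),.102)):print(n,onz(t,uv,z))
c=cs["wrist"];K,r,tt=cam(c);M=cv2.Rodrigues(r)[0];print("wrist",K[0,0],-M.T@tt,M[2]); 
plan(h,0)
E
```

```text
head [ 0.59496704 -0.31266618  0.151     ] screws [ 0.63044877 -0.32290505  0.009     ] [ 0.48046075 -0.28648244  0.009     ] footang 166.35068038264006
post along 0.036895819418259174 across -0.0015767767561097115
prong pt [ 0.59948575 -0.42561906  0.142     ] -87.70908648337434 hook 1.8490058785184393
tip top [ 0.59984799 -0.4419162   0.148     ] scene head [344.00340795 233.45299738] (345.35, 233.85)
big y [0.61354291 0.11575655 0.104     ] big x [array([0.67008468, 0.12878572, 0.055     ]), array([0.57046819, 0.12919932, 0.055     ])]
cr big [array([0.67366327, 0.09757807, 0.03      ]), array([0.57059753, 0.09568861, 0.03      ])]
small cr top edges [array([0.60723961, 0.2798617 , 0.024     ]), array([0.54456018, 0.23930295, 0.024     ])]
small top strip [array([0.59649471, 0.28727876, 0.05      ]), array([0.54663218, 0.26064307, 0.05      ])] [0.57163509 0.27118907 0.066     ]
bottle nozzle [0.69493421 0.27493783 0.158     ]
jar [ 0.63804462 -0.24283049  0.102     ]
wrist 301.8448031118876 [0.18589239 0.54833658 0.37307951] [ 0.26147906 -0.12960601 -0.95646797]
pos [0.2538 0.5154 0.2306] y-yaw 63.8 shift [-0.672  -0.592   0.0802] turn 63.8 joints [ 0.9   0.16  1.6   0.    1.39 -0.21] f [ 0.6 -0.1  0.3] g 1.0 0.0 t 0.15
```

drive_tool --pt "0 0 0 7.7" --pt "0 0 0 7.7" --pt "0 0 0 7.7" --pt "0 0 0 7.7" --hand 0

```text
time_s: 0.55
position: [0.254, 0.5156, 0.2309]
orientation: [0.48, 0.877, -0.0, -0.0]
wrist_force: [-0.3, -0.1, -0.4]
gripper_width: 0.329
gripper_force: 0.0
```

drive_tool --pt "0 0 0 7.7" --pt "0 0 0 7.7" --pt "0 0 0 7.7" --pt "0 0 0 7.7"

```text
time_s: 0.95
position: [0.254, 0.5156, 0.2308]
orientation: [0.696, 0.718, -0.0, 0.0]
wrist_force: [-0.4, -0.7, 0.3]
gripper_width: -0.003
gripper_force: 0.0
```

drive_tool --pt "-0.042 0.0155 0 0" --pt "-0.042 0.0155 0 0" --pt "-0.042 0.0155 0 0" --pt "-0.042 0.0155 0 0" --pt "-0.042 0.0155 0 0"

```text
time_s: 1.45
position: [0.3397, 0.3072, 0.231]
orientation: [0.693, 0.721, -0.0, 0.0]
wrist_force: [1.5, -0.1, 1.1]
gripper_width: 0.002
gripper_force: 0.0
```

drive_tool --pt "-0.042 0.0155 0 0" --pt "-0.042 0.0155 0 0" --pt "-0.042 0.0155 0 0" --pt "-0.042 0.0155 0 0" --pt "-0.042 0.0155 0 0"

```text
time_s: 1.95
position: [0.4251, 0.1002, 0.2312]
orientation: [0.694, 0.72, 0.0, 0.0]
wrist_force: [1.1, -0.1, -1.1]
gripper_width: 0.002
gripper_force: 0.0
```

drive_tool --pt "-0.042 0.0155 0 0" --pt "-0.042 0.0155 0 0" --pt "-0.042 0.0155 0 0" --pt "-0.042 0.0155 0 0" --pt "-0.042 0.0155 0 0"

```text
time_s: 2.45
position: [0.5105, -0.1068, 0.231]
orientation: [0.694, 0.72, 0.0, -0.0]
wrist_force: [0.5, -0.4, 0.7]
gripper_width: 0.002
gripper_force: 0.0
```

drive_tool --pt "-0.042 0.0155 0 0" --pt "-0.042 0.0155 0 0" --pt "-0.042 0.0155 0 0" --pt "-0.042 0.0155 0 0" --pt "-0.042 0.0155 0 0"

```text
time_s: 2.95
position: [0.596, -0.3135, 0.2307]
orientation: [0.694, 0.72, 0.0, -0.0]
wrist_force: [0.6, 0.1, 0.7]
gripper_width: -0.0
gripper_force: 0.0
```

```bash
python3 -c "
from h import *
plan([.628,-.391,.125],np.radians(2.3))"
```

```text
pos [ 0.596  -0.3135  0.2307] y-yaw 2.2 shift [-0.0787  0.0291  0.1056] turn -0.1 joints [-0.66  0.41  1.29  0.    1.44 -0.7 ] f [0.6 0.1 0.7] g -0.0 0.0 t 2.95
```

drive_tool --pt "-0.0394 0.0146 0 0" --pt "-0.0394 0.0146 0 0" --pt "0 0 0.035 0" --pt "0 0 0.035 0" --pt "0 0 0.0355 0"

```text
time_s: 3.45
position: [0.6277, -0.3899, 0.1239]
orientation: [0.694, 0.72, 0.0, -0.0]
wrist_force: [0.1, 0.5, -0.7]
gripper_width: 0.001
gripper_force: 0.0
```

drive_tool --pt "-0.00241 -0.00747 0 5.3" --pt "-0.00241 -0.00747 0 5.3" --pt "-0.00241 -0.00747 0 5.3" --pt "-0.00241 -0.00747 0 5.3" --pt "-0.00241 -0.00747 0 5.3"

```text
time_s: 3.95
position: [0.5895, -0.3955, 0.125]
orientation: [0.841, 0.541, 0.0, -0.0]
wrist_force: [2.8, -0.0, 0.2]
gripper_width: -0.0
gripper_force: 1.0
```

drive_tool --pt "-0.00241 -0.00747 0 5.3" --pt "-0.00241 -0.00747 0 5.3" --pt "-0.00241 -0.00747 0 5.3" --pt "-0.00241 -0.00747 0 5.3" --pt "-0.00241 -0.00747 0 5.3"

```text
time_s: 4.45
position: [0.5525, -0.3843, 0.1255]
orientation: [0.943, 0.333, 0.001, 0.0]
wrist_force: [2.4, 0.1, -0.8]
gripper_width: 0.002
gripper_force: 0.9
```

```bash
python3 -c "
from h import *
d=plan([.595,-.3127,.125],0)[0]
c=capture('scene');cv2.imwrite('pics/p1.png',cv2.resize(c['color'][150:350,200:460,::-1],None,fx=3,fy=3,interpolation=cv2.INTER_CUBIC))"
```

```text
pos [ 0.5525 -0.3843  0.1255] y-yaw -51.1 shift [ 0.0781 -0.0289  0.0006] turn -51.1 joints [-0.79  0.5   1.39  0.    1.25  0.1 ] f [ 2.4  0.1 -0.8] g 0.002 0.9 t 4.45
```

View pics/p1.png

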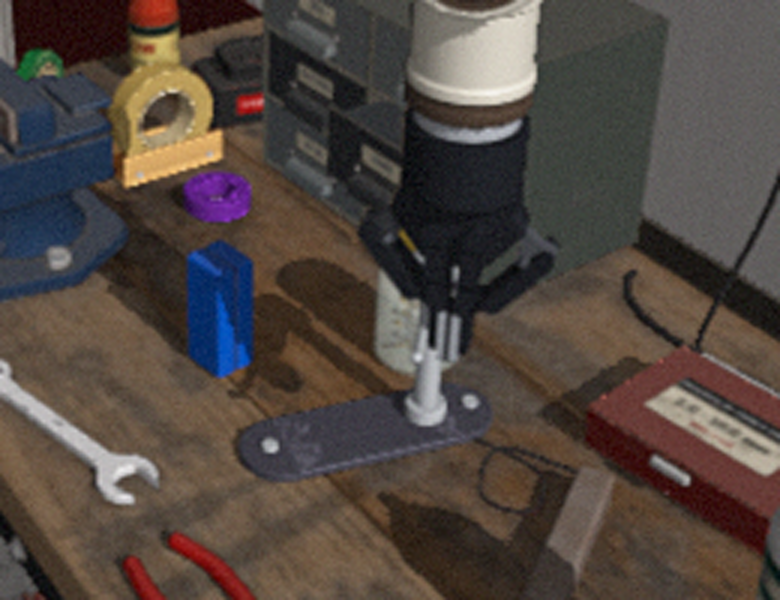

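The hook is following the fingers, and the case, the jar and both rolls haven't moved.

drive_tool --pt "-0.00241 -0.00747 0 5.3" --pt "-0.00241 -0.00747 0 5.3" --pt "-0.00241 -0.00747 0 5.3" --pt "-0.00241 -0.00747 0 5.3" --pt "-0.00241 -0.00747 0 5.3"

```text
time_s: 5.0
position: [0.5244, -0.3579, 0.1258]
orientation: [0.994, 0.109, 0.001, 0.0]
wrist_force: [2.3, -1.7, -0.1]
gripper_width: 0.004
gripper_force: 0.9
```

drive_tool --pt "-0.00241 -0.00747 0 5.3" --pt "-0.00241 -0.00747 0 5.3" --pt "-0.00241 -0.00747 0 5.3" --pt "-0.00241 -0.00747 0 5.3" --pt "-0.00241 -0.00747 0 5.3"

```text
time_s: 5.5
position: [0.5111, -0.3216, 0.126]
orientation: [0.993, -0.122, 0.0, 0.001]
wrist_force: [0.2, -1.6, 0.1]
gripper_width: -0.003
gripper_force: 0.9
```

```bash
python3 -c "
from h import *
d=plan([.595,-.3127,.125],0)[0]
c=capture('scene');t=capture('top');w=capture('wrist')
f=lambda c,x,y:cv2.resize(c['color'][y:y+75,x:x+100,::-1],None,fx=4,fy=4,interpolation=cv2.INTER_CUBIC)
im=np.hstack([np.vstack([f(c,270,225),f(t,330,180)]),cv2.resize(w['color'][:,:,::-1],(400,300))[:300].repeat(2,0)[:600]])
im[300:,400:]=0; im[:300,400:]=cv2.resize(w['color'][:,:,::-1],(400,300)); cv2.imwrite('pics/p2.png',im)"
```

```text
pos [ 0.5111 -0.3216  0.126 ] y-yaw -104.0 shift [ 0.0793 -0.0288  0.001 ] turn 76.0 joints [-0.76  0.33  1.61 -0.    1.2   1.05] f [ 0.2 -1.6  0.1] g -0.003 0.9 t 5.5
```

View pics/p2.png

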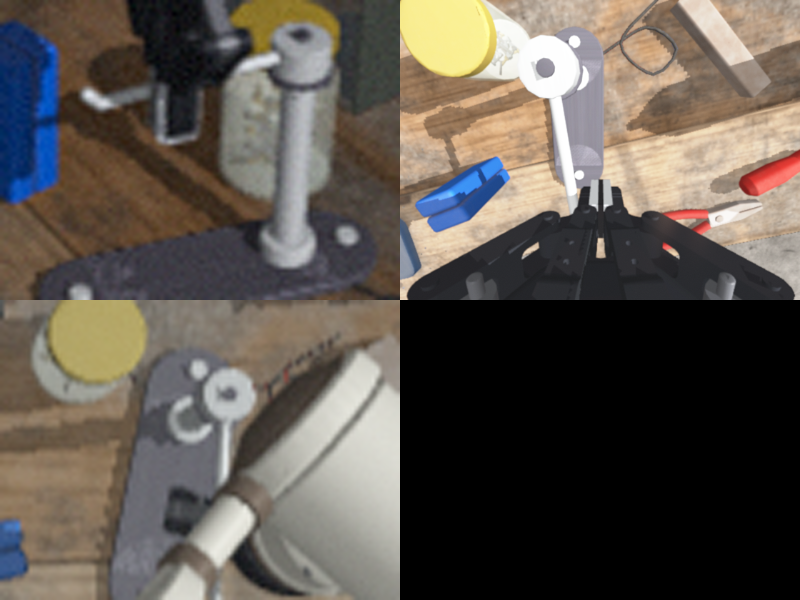

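The wrist view shows the prong running from (556,105) to (570,185), nearly along the foot, and the finger on its right.

```bash
python3 -c "
from h import *
w=capture('wrist')
q=[onz(w,((x-400)*1.4,y*1.4),z) for x,y,z in((550,67,.152),(556,105,.1412),(570,185,.143),(575,41,.009),(579,175,.009))]
for i in q:print(i.round(4))
v=q[2]-q[1];print(np.degrees(np.arctan2(v[1],v[0])))
v=q[2]-[.595,-.3127,0];print(np.degrees(np.arctan2(v[1],v[0])))
v=q[4]-q[3];print(np.degrees(np.arctan2(v[1],v[0])))
"
```

```text
[ 0.5961 -0.3157  0.152 ]
[ 0.5769 -0.3108  0.1412]
[ 0.5268 -0.3051  0.143 ]
[ 0.6325 -0.3221  0.009 ]
[ 0.4788 -0.2846  0.009 ]
173.5440709191223
173.63016942576363
166.29796186135158
```

drive_tool --pt "-0.00165 -0.00504 0 3.6" --pt "-0.00165 -0.00504 0 3.6" --pt "0 0 0 0" --pt "0 0 0 0"

```text
time_s: 6.1
position: [0.5103, -0.3107, 0.1256]
orientation: [0.983, -0.181, -0.0, -0.0]
wrist_force: [-1.0, -0.1, 0.1]
gripper_width: -0.002
gripper_force: 0.0
```

drive_tool --pt "0 0.02 0 0" --pt "0 0 -0.04 0" --pt "0 0 -0.04 0" --pt "0 0 -0.04 -8" --pt "0 0 0 -8"

```text
time_s: 6.6
position: [0.5057, -0.3319, 0.2534]
orientation: [0.999, -0.04, 0.005, 0.004]
wrist_force: [0.8, 0.2, 1.2]
gripper_width: 0.002
gripper_force: 0.0
```

```bash
python3 -c "
from h import *
plan([.62,.116,.2457],np.radians(-89))
w=capture('wrist');cv2.imwrite('pics/p3.png',w['color'][:,:,::-1])
import pickle;pickle.dump(w,open('w3.pkl','wb'))"
```

```text
pos [ 0.5057 -0.3319  0.2534] y-yaw -94.6 shift [ 0.0781 -0.4556  0.0049] turn -5.6 joints [-0.78  0.21  1.49  0.    1.43  0.87] f [0.8 0.2 1.2] g 0.002 0.0 t 6.6
```

View pics/p3.png

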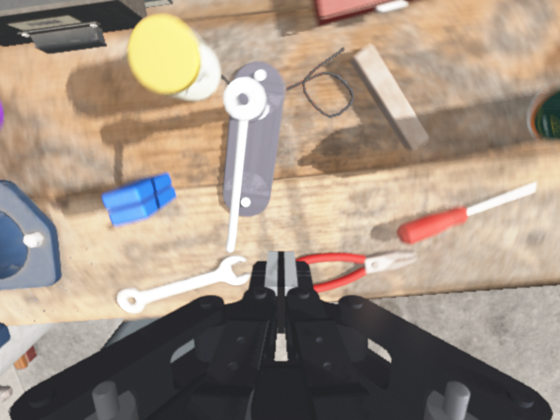

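```bash
python3 -c "
from h import *
import pickle;w=pickle.load(open('w3.pkl','rb'))
q=[onz(w,(x,y),z) for x,y,z in((243,99,.152),(241,127,.1412),(231,247,.152),(261,75,.009),(245,202,.009))]
for i in q:print(i.round(4))
for a,b in((0,2),(1,2),(3,4)):
  v=q[b]-q[a];print(np.degrees(np.arctan2(v[1],v[0])))
"
```

```text
[ 0.5959 -0.3112  0.152 ]
[ 0.5755 -0.306   0.1412]
[ 0.4756 -0.2867  0.152 ]
[ 0.6316 -0.3205  0.009 ]
[ 0.4788 -0.2841  0.009 ]
168.50956262952653
169.10022582944654
166.61100103541835
```

drive_tool --pt "0 0 0 -5.6" --pt "0.0122 -0.0446 0 0" --pt "0.0122 -0.0446 0 0" --pt "0.0122 -0.0446 0 0" --pt "0.0122 -0.0446 0 0" --hand 0

```text
time_s: 7.15
position: [0.5499, -0.1486, 0.2446]
orientation: [1.0, 0.004, -0.001, -0.001]
wrist_force: [1.2, 0.1, 0.0]
gripper_width: 0.004
gripper_force: 0.0
```

drive_tool --pt "0.0122 -0.0446 0 0" --pt "0.0122 -0.0446 0 0" --pt "0.0122 -0.0446 0 0" --pt "0 0 0 0" --pt "0 0 0 0" --hand 0.7

```text
time_s: 7.65
position: [0.585, -0.0154, 0.2446]
orientation: [1.0, 0.006, -0.001, -0.0]
wrist_force: [0.0, -0.4, 0.2]
gripper_width: 0.7
gripper_force: 0.0
```

```bash
python3 -c "
from h import *
plan([.62,.116,.2457],np.radians(-89))
w=capture('wrist');cv2.imwrite('pics/p4.png',w['color'][:,:,::-1])
import pickle;pickle.dump(w,open('w4.pkl','wb'))"
```

```text
pos [ 0.585  -0.0154  0.2446] y-yaw -89.3 shift [ 0.0365 -0.131  -0.0011] turn -0.3 joints [-0.23  0.18  1.55 -0.    1.42  1.33] f [ 0.  -0.4  0.2] g 0.7 0.0 t 7.65
```

View pics/p4.png

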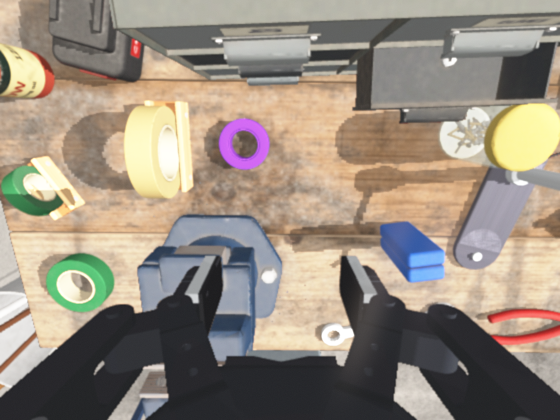

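The wrist view shows the big cradle's near wall from (188,102) to (192,190), the big roll over rows 104–198, and the small cradle's near wall from about (45,155) to (83,207).

```bash
python3 -c "
from h import *
import pickle;w=pickle.load(open('w4.pkl','rb'))
for n,p,z in(('bigcr',((188,102),(193,190)),.03),('smallcr',((46,153),(84,207)),.024)):
  q=[onz(w,i,z) for i in p];v=q[0]-q[1];m=(q[0]+q[1])/2;a=np.arctan2(v[1],v[0]);h=.02 if n=='bigcr' else .0165
  print(n,q,np.degrees(a),np.linalg.norm(v),'centre',m+h*np.array([-np.sin(a),np.cos(a),0]))
print('big x',[onz(w,i,.055)for i in((150,105),(150,198))])
# project estimated rolls
def ring(c,ax,r,h): 
  t=np.linspace(0,2*np.pi,60);n=np.array([np.cos(ax),np.sin(ax),0]);e=np.array([-n[1],n[0],0])
  return [np.array(c)+s*h*n+r*(np.cos(t)[:,None]*e+np.sin(t)[:,None]*[0,0,1]) for s in(-1,1)]
im=w['color'][:,:,::-1].copy()
for c,ax,rs,h in(((.620,.1162,.055),91.,(.049,.03),.0125),((.569,.272,.036),122.9,(.03,.018),.009)):
  for r in rs:
    for g in ring(c,np.radians(ax),r,h): cv2.polylines(im,[np.round(px(w,g)*8).astype(int)],True,(255,0,255),1,cv2.LINE_AA,3)
cv2.imwrite('pics/p5.png',cv2.resize(im[80:260,0:210],None,fx=3.3,fy=3.3))"
```

```text
bigcr [array([0.67400594, 0.08906017, 0.03      ]), array([0.57340841, 0.09087218, 0.03      ])] -1.0319273873646215 0.10061385187592257 centre [0.62406737 0.10996293 0.03      ]
smallcr [array([0.61505621, 0.26425986, 0.024     ]), array([0.54846672, 0.23104929, 0.024     ])] 26.507075018303077 0.07441171088001328 centre [0.57439738 0.26242008 0.024     ]
big x [array([0.66951567, 0.12155265, 0.055     ]), array([0.5694508 , 0.13307151, 0.055     ])]
```

View pics/p5.png

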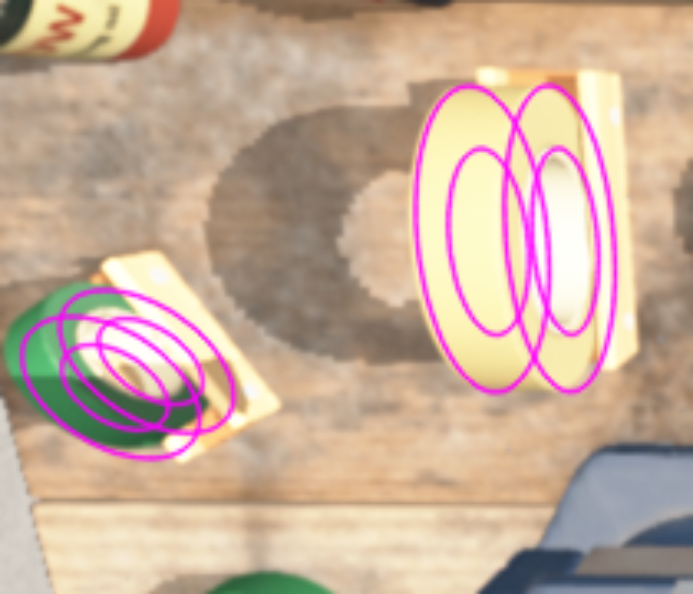

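drive_tool --pt "0.0122 -0.0437 0 0" --pt "0.0122 -0.0437 0 0" --pt "0.0122 -0.0437 0 -0.3" --pt "0 0 0.036 0" --pt "0 0 0 0"

```text
time_s: 8.2
position: [0.6178, 0.1145, 0.2042]
orientation: [1.0, 0.007, -0.005, 0.0]
wrist_force: [-1.0, 0.0, -1.6]
gripper_width: 0.703
gripper_force: 0.0
```

```bash
python3 -c "
from h import *
plan([.62,.1162,.089],np.radians(-89))"
```

```text
pos [0.6178 0.1145 0.2042] y-yaw -89.2 shift [ 0.0034 -0.0017  0.1152] turn -0.2 joints [-0.01  0.32  1.46 -0.    1.37  1.55] f [-1.   0.  -1.6] g 0.703 0.0 t 8.2
```

drive_tool --pt "0.002 -0.0015 0.038 0" --pt "0 0 0.038 0" --pt "0 0 0.035 0" --pt "0 0 0.004 0" --pt "0 0 0 0"

```text
time_s: 8.7
position: [0.6225, 0.1152, 0.095]
orientation: [1.0, 0.006, -0.001, 0.0]
wrist_force: [0.8, -0.2, 0.8]
gripper_width: 0.702
gripper_force: 0.0
```

drive_tool --pt "0 0 0 0" --pt "0 0 0 0" --pt "0 0 0 0" --pt "0 0 0 0" --pt "0 0 0 0" --hand 0 --squeeze 50

```text
time_s: 9.2
position: [0.6246, 0.1167, 0.0975]
orientation: [1.0, 0.008, 0.002, 0.0]
wrist_force: [-0.6, -0.1, 6.4]
gripper_width: 0.27
gripper_force: 49.0
```

drive_tool --pt "0 0 0 0" --pt "0 0 -0.02 0" --pt "0 0 -0.03 0" --pt "0 0 -0.04 0" --pt "0 0 -0.04 0"

```text
time_s: 9.7
position: [0.6222, 0.117, 0.2261]
orientation: [1.0, 0.008, -0.0, -0.0]
wrist_force: [0.3, 0.1, -0.6]
gripper_width: 0.269
gripper_force: 49.3
```

drive_tool --pt "0 0 -0.04 0" --pt "0 0 -0.01 0" --pt "0 0 0 0" --pt "0 0 0 0"

```text
time_s: 10.1
position: [0.622, 0.1169, 0.273]
orientation: [1.0, 0.008, -0.001, -0.0]
wrist_force: [0.4, 0.6, -1.7]
gripper_width: 0.264
gripper_force: 49.3
```

```bash
python3 -c "
from h import *
plan([.4,-.255,.275],np.radians(-13))"
```

```text
pos [0.622  0.1169 0.273 ] y-yaw -89.1 shift [-0.2277  0.3685 -0.0014] turn -76.1 joints [-0.    0.29  1.37 -0.    1.49  1.55] f [ 0.4  0.6 -1.7] g 0.264 49.3 t 10.1
```

drive_tool --pt "0 0 0 -7.78" --pt "0 0 0 -7.78" --pt "0 0 0 -7.78" --pt "0 0 0 -7.78" --pt "0 0 0 -7.78"

```text
time_s: 10.6
position: [0.6214, 0.1168, 0.2714]
orientation: [0.939, 0.343, -0.003, -0.001]
wrist_force: [0.1, 1.1, -0.3]
gripper_width: 0.263
gripper_force: 49.3
```

drive_tool --pt "0 0 0 -7.78" --pt "0 0 0 -7.78" --pt "0 0 0 -7.78" --pt "0 0 0 -7.78" --pt "0 0 0 -7.78"

```text
time_s: 11.1
position: [0.6214, 0.1168, 0.2714]
orientation: [0.772, 0.636, -0.002, -0.002]
wrist_force: [-0.6, -0.2, -0.9]
gripper_width: 0.27
gripper_force: 49.3
```

drive_tool --pt "-0.0426 -0.0107 0 0" --pt "-0.0426 -0.0107 0 0" --pt "-0.0426 -0.0107 0 0" --pt "-0.0426 -0.0107 0 0" --pt "-0.0426 -0.0107 0 0"

```text
time_s: 11.6
position: [0.5262, -0.0823, 0.2718]
orientation: [0.773, 0.634, -0.001, -0.002]
wrist_force: [0.5, -1.0, -0.2]
gripper_width: 0.268
gripper_force: 49.3
```

drive_tool --pt "-0.0426 -0.0107 0 0" --pt "-0.0426 -0.0107 0 0" --pt "-0.0426 -0.0107 0 0" --pt "-0.0426 -0.0107 0 0" --pt "-0.0426 -0.0107 0 0"

```text
time_s: 12.1
position: [0.4322, -0.2803, 0.272]
orientation: [0.773, 0.634, -0.0, -0.002]
wrist_force: [0.4, -0.5, -0.6]
gripper_width: 0.265
gripper_force: 49.3
```

drive_tool --pt "0 0 0.03 0" --pt "0 0 0.03 0" --pt "0 0 0.0245 0" --pt "0 0 0 0" --pt "0 0 0 0"

```text
time_s: 12.6
position: [0.4334, -0.2791, 0.189]
orientation: [0.773, 0.634, -0.0, -0.002]
wrist_force: [-0.0, -0.2, 0.3]
gripper_width: 0.267
gripper_force: 49.3
```

```bash
python3 -c "
from h import *
plan([.4337,-.2797,.1885],np.radians(-11.3))
c=capture('scene');t=capture('top')
import pickle;pickle.dump((c,t),open('w6.pkl','wb'))
f=lambda c,x,y:cv2.resize(c['color'][y:y+100,x:x+133,::-1],None,fx=3,fy=3,interpolation=cv2.INTER_CUBIC)
o=(230,190);im=np.hstack([f(c,*o),f(t,320,180)]);cv2.imwrite('pics/p6.png',im)"
```

```text
pos [ 0.4334 -0.2791  0.189 ] y-yaw -11.3 shift [-0.0006  0.0004  0.0005] turn -0.0 joints [-0.81  0.04  1.81 -0.    1.29 -0.61] f [-0.  -0.2  0.3] g 0.267 49.3 t 12.6
```

View pics/p6.png

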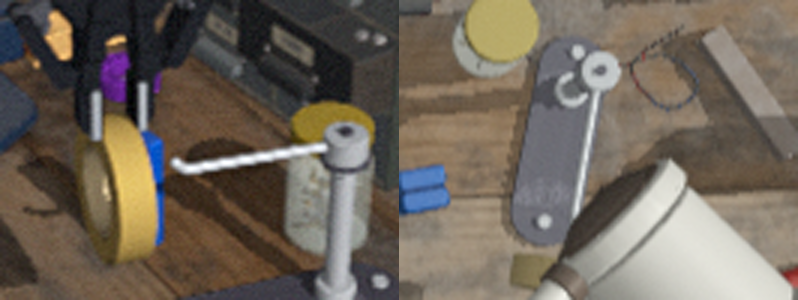

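The scene view shows the big roll held below the fingers, with its top near (118,115) and bottom near (125,262) in the crop, next to the prong tip at (178,167). I'll fit its silhouette for the exact pose.

```bash
cat >> h.py <<'E'
from scipy.optimize import minimize
def rollpts(c,yaw,pitch,r,h):
    n=np.array([np.cos(yaw)*np.cos(pitch),np.sin(yaw)*np.cos(pitch),np.sin(pitch)]);e=np.array([-np.sin(yaw),np.cos(yaw),0]);k=np.cross(n,e)
    t=np.linspace(0,2*np.pi,60)
    return np.vstack([np.array(c)+s*h*n+r*(np.cos(t)[:,None]*e+np.sin(t)[:,None]*k) for s in(-1,1)])
def sil(c,P,S=4):
    m=np.zeros((420*S,560*S),np.uint8);cv2.fillConvexPoly(m,np.round(cv2.convexHull((px(c,P)*S).astype(np.float32))).astype(int),255);return cv2.resize(m,(560,420),interpolation=cv2.INTER_AREA)/255.
E
python3 - <<'E'
from h import *
import pickle
c,t=pickle.load(open('w6.pkl','rb'))
hsv=cv2.cvtColor(c["color"],cv2.COLOR_RGB2HSV).astype(int)
m=((hsv[...,0]>12)&(hsv[...,0]<32)&(hsv[...,1]>60)&(hsv[...,2]>110)).astype(np.uint8)
roi=np.zeros_like(m);roi[224:282,250:285]=1;m*=roi
m=cv2.morphologyEx(m,cv2.MORPH_OPEN,np.ones((2,2),np.uint8))
h,_=cv2.findContours(m,cv2.RETR_EXTERNAL,cv2.CHAIN_APPROX_NONE);k=max(h,key=cv2.contourArea)
M=np.zeros_like(m);cv2.fillConvexPoly(M,cv2.convexHull(k),1);print("area",M.sum(),cv2.boundingRect(k))
def cost(p,yaw=np.radians(168.7)):
    P=rollpts((.4334+p[0],-.2791+p[1],.1465+p[2]),yaw+p[4],p[3],.049,.0125)
    return np.abs(sil(c,P)-M)[225:].sum()
from itertools import product
x=min((np.array([a,0,z,q,0]) for a in(-.006,0,.006) for z in(-.008,0,.008) for q in(-.3,-.15,0,.15,.3)),key=cost)
r=minimize(lambda p:cost([p[0]/100,0,p[1]/100,p[2]/4,0]),[x[0]*100,x[2]*100,x[3]*4],method="Nelder-Mead",options=dict(initial_simplex=np.array([x[0]*100,x[2]*100,x[3]*4])+np.array([[0,0,0],[.4,0,0],[0,.4,0],[0,0,.4]])))
print(x,cost(x),r.x/[100,100,4],r.fun)
E
```

```text
area 679 (265, 229, 18, 49)
[ 0.006  0.    -0.008 -0.15   0.   ] 383.89803921568625 [ 0.01177756 -0.00942497 -0.2080354 ] 314.0705882352941
```

```bash
python3 - <<'E'
from h import *
import pickle
c,t=pickle.load(open('w6.pkl','rb'))
hsv=cv2.cvtColor(c["color"],cv2.COLOR_RGB2HSV)
for y in(235,245,255,265,275,278): print(y,[tuple(int(a) for a in hsv[y,x]) for x in range(250,290,3)])
for dz in(0,-.006):
  for q in(-.2,0,.2):
    P=px(c,rollpts((.4334,-.2791,.1465+dz),np.radians(168.7),q,.049,.0125));
    for s in(P[:60],P[60:]): i,j=s[:,1].argmin(),s[:,1].argmax();print(dz,q,"top",(s[i]-[230,190])*3//1,"bot",(s[j]-[230,190])*3//1,"x",((s[:,0].min()-230)*3//1,(s[:,0].max()-230)*3//1))
E
```

```text
235 [(18, 78, 78), (15, 69, 74), (21, 149, 87), (17, 54, 76), (110, 24, 193), (21, 152, 190), (21, 143, 191), (20, 142, 194), (20, 142, 197), (117, 72, 141), (110, 208, 163), (3, 56, 91), (11, 113, 106), (14, 110, 102)]
245 [(16, 93, 41), (7, 75, 71), (20, 158, 79), (18, 86, 121), (19, 75, 125), (19, 152, 79), (21, 142, 225), (22, 138, 220), (21, 137, 225), (21, 138, 227), (123, 48, 171), (109, 227, 182), (15, 116, 103), (90, 11, 205)]
255 [(23, 88, 52), (7, 96, 48), (17, 131, 66), (17, 89, 126), (21, 86, 128), (19, 83, 165), (21, 161, 81), (22, 140, 230), (22, 136, 228), (21, 138, 225), (21, 143, 234), (108, 241, 185), (12, 138, 74), (13, 127, 52)]
265 [(12, 77, 116), (16, 96, 109), (14, 90, 91), (19, 148, 81), (18, 83, 101), (20, 84, 94), (20, 152, 74), (22, 139, 206), (22, 140, 198), (21, 139, 198), (21, 150, 201), (110, 217, 179), (16, 147, 104), (16, 144, 90)]
275 [(15, 83, 117), (17, 98, 117), (10, 70, 110), (8, 64, 87), (14, 79, 90), (19, 144, 83), (21, 143, 93), (21, 150, 141), (21, 152, 131), (20, 150, 117), (14, 135, 108), (15, 123, 93), (14, 117, 87), (14, 113, 104)]
278 [
[... 474 characters left out ...]
61.] x (np.float64(72.0), np.float64(121.0))
0 0.2 top [129. 108.] bot [135. 258.] x (np.float64(104.0), np.float64(162.0))
0 0.2 top [ 94. 109.] bot [100. 260.] x (np.float64(70.0), np.float64(125.0))
-0.006 -0.2 top [106. 114.] bot [158. 254.] x (np.float64(103.0), np.float64(162.0))
-0.006 -0.2 top [ 71. 128.] bot [124. 268.] x (np.float64(68.0), np.float64(126.0))
-0.006 0 top [118. 114.] bot [147. 260.] x (np.float64(107.0), np.float64(159.0))
-0.006 0 top [ 82. 121.] bot [111. 269.] x (np.float64(73.0), np.float64(121.0))
-0.006 0.2 top [129. 116.] bot [135. 265.] x (np.float64(104.0), np.float64(162.0))
-0.006 0.2 top [ 94. 117.] bot [100. 267.] x (np.float64(70.0), np.float64(125.0))
```

The model matches with no slip: the centre is at z≈0.146, upright and in line with the prong. Inserting now.

drive_tool --pt "0 0.022 0 0" --pt "0 0.022 0 0" --pt "0 0.022 0 0" --pt "0 0.022 0 0" --pt "0 0.022 0 0"

```text
time_s: 13.2
position: [0.5437, -0.3021, 0.1921]
orientation: [0.773, 0.634, 0.0, 0.001]
wrist_force: [0.2, 0.5, -0.9]
gripper_width: 0.268
gripper_force: 49.4
```

drive_tool --pt "0 0.021 0 0" --pt "0 0 0 0" --pt "0 0 0.012 0" --pt "0 0 0.012 0" --pt "0 0 0 0"

```text
time_s: 13.7
position: [0.5605, -0.3043, 0.1632]
orientation: [0.774, 0.634, -0.001, -0.003]
wrist_force: [-0.6, 0.5, -1.0]
gripper_width: 0.269
gripper_force: 49.4
```

drive_tool --pt "0 0 0.002 0" --pt "0 0 0.002 0" --pt "0 0 0 0"

```text
time_s: 14.0
position: [0.5625, -0.3056, 0.1624]
orientation: [0.774, 0.634, 0.0, 0.0]
wrist_force: [-0.9, 0.3, -0.4]
gripper_width: 0.27
gripper_force: 49.4
```

drive_tool --pt "0 0 0.002 0" --pt "0 0 0.001 0" --pt "0 0 0 0"

```text
time_s: 14.3
position: [0.5626, -0.3056, 0.1592]
orientation: [0.773, 0.634, -0.0, -0.0]
wrist_force: [-0.4, -1.0, -0.7]
gripper_width: 0.269
gripper_force: 49.4
```

drive_tool --pt "0 0 0 0" --pt "0 0 0 0" --pt "0 0 0 0" --hand 0.5

```text
time_s: 14.6
position: [0.5627, -0.3057, 0.1595]
orientation: [0.773, 0.634, 0.0, 0.0]
wrist_force: [-0.1, 0.0, -0.3]
gripper_width: 0.497
gripper_force: 0.0
```

drive_tool --pt "0 0 -0.02 0" --pt "0 0 -0.04 0" --pt "0 0 -0.04 0" --pt "0 0 -0.01 0"

```text
time_s: 15.0
position: [0.5645, -0.3071, 0.2758]
orientation: [0.773, 0.634, 0.001, 0.005]
wrist_force: [1.1, 0.7, 0.2]
gripper_width: 0.5
gripper_force: 0.0
```

```bash
python3 -c "
from h import *
plan([.5,.12,.2665],np.radians(-60))
c=capture('scene')
import pickle;pickle.dump(c,open('w7.pkl','wb'))
# compare predicted ring pixels for hanging roll with tape mask
hsv=cv2.cvtColor(c['color'],cv2.COLOR_RGB2HSV).astype(int)
m=((abs(hsv[...,0]-21)<4)&(hsv[...,1]>110)&(hsv[...,2]>120));m[:,:300]=0;m[:,360:]=0;m[:220]=0;m[310:]=0
ys,xs=np.nonzero(m);print('mask',m.sum(),xs.min(),xs.max(),ys.min(),ys.max())
d=np.array([-.9806,.1959])
for s in(.0285,.033,.045):
  P=px(c,rollpts((*(np.array([.5955,-.312])+s*d),.115),np.radians(168.7),0,.049,.0125));print(s,P.min(0),P.max(0), P[:60].mean(0))
"
```

```text
pos [ 0.5645 -0.3071  0.2758] y-yaw -11.3 shift [ 0.4061 -0.1472  0.0061] turn 48.7 joints [-0.69  0.3   1.34 -0.    1.49 -0.49] f [1.1 0.7 0.2] g 0.5 0.0 t 15.0
mask 641 323 354 224 273
0.0285 [315.42813339 226.10972198] [346.9302651  275.05890376] [336.4434629  249.47554044]
0.033 [313.50671894 226.51847401] [344.91077924 275.53391446] [334.48645323 249.91451893]
0.045 [308.36000848 227.61350752] [339.49962162 276.80651371] [329.24361832 251.09054472]
```

drive_tool --pt "0 0 0 8.1" --pt "0 0 0 8.1" --pt "0 0 0 8.1" --pt "0 0 0 8.1" --pt "0 0 0 8.1"

```text
time_s: 15.55
position: [0.562, -0.3052, 0.2674]
orientation: [0.946, 0.324, -0.001, -0.001]
wrist_force: [0.1, -0.3, 0.1]
gripper_width: 0.499
gripper_force: 0.0
```

drive_tool --pt "0 0 0 8.1" --pt "0.0173 -0.0407 0 0" --pt "0.0173 -0.0407 0 0" --pt "0.0173 -0.0407 0 0" --pt "0.0173 -0.0407 0 0"

```text
time_s: 16.05
position: [0.5398, -0.1282, 0.2675]
orientation: [0.966, 0.259, -0.001, -0.001]
wrist_force: [0.2, 0.2, 0.3]
gripper_width: 0.502
gripper_force: 0.0
```

drive_tool --pt "0.0173 -0.0407 0 0" --pt "0.0173 -0.0407 0 0" --pt "0.0173 -0.0407 0 0" --pt "0.0173 -0.0407 0 0" --pt "0.0173 -0.0407 0 0"

```text
time_s: 16.55
position: [0.5126, 0.0912, 0.2678]
orientation: [0.966, 0.259, -0.001, -0.0]
wrist_force: [0.5, 0.5, -0.2]
gripper_width: 0.497
gripper_force: 0.0
```

drive_tool --pt "0.0173 -0.0407 0 0" --pt "0.0173 -0.0407 0 0" --pt "0.0173 -0.0407 0 0" --pt "0 0 0 0" --pt "0 0 0 0"

```text
time_s: 17.05
position: [0.4967, 0.2216, 0.2679]
orientation: [0.965, 0.26, -0.001, 0.0]
wrist_force: [1.0, -0.3, -0.5]
gripper_width: 0.501
gripper_force: 0.0
```

```bash
cat > fit.py <<'E'
from h import *
w=capture('wrist')
hsv=cv2.cvtColor(w['color'],cv2.COLOR_RGB2HSV).astype(int)
m=((hsv[...,0]>50)&(hsv[...,0]<85)&(hsv[...,1]>110)&(hsv[...,2]>40)).astype(np.uint8)
K,r,t=cam(w)
n,l,st,ce=cv2.connectedComponentsWithStats(m)
for i in range(1,n):
    if st[i,4]>60: print(i,st[i],ce[i],onz(w,ce[i],.05).round(3))
u=px(w,[[.572,.27,.04]])[0];i=min((i for i in range(1,n) if st[i,4]>60),key=lambda i:np.linalg.norm(ce[i]-u));print("use",i,u)
k=max(cv2.findContours((l==i).astype(np.uint8),cv2.RETR_EXTERNAL,cv2.CHAIN_APPROX_NONE)[0],key=cv2.contourArea)
M=np.zeros((420,560));cv2.fillConvexPoly(M,cv2.convexHull(k),1)
def cost(p): return np.abs(sil(w,rollpts((p[0]/100,p[1]/100,.036),p[2],0,.03,.009))-M).sum()
x=np.array([57.2,27.,np.radians(120)])
for _ in range(3):
    r=minimize(cost,x,method="Nelder-Mead",options=dict(initial_simplex=x+np.array([[0,0,0],[.6,0,0],[0,.6,0],[0,0,.15]])));x=r.x
print("small",x[:2]/100,np.degrees(x[2]),r.fun,M.sum())
plan([x[0]/100,x[1]/100,.15],x[2])
print("minAreaRect",cv2.minAreaRect(k))
E
python3 fit.py
```

```text
1 [264  73  15  53 712] [270.83005618  98.53651685] [0.572 0.279 0.05 ]
2 [ 202  170   59   59 1504] [231.92087766 197.59906915] [0.448 0.264 0.05 ]
use 1 [277.8155699  103.40941288]
small [0.57113057 0.27741311] 123.22014506360256 166.1764705882353 754.0
pos [0.4971 0.2207 0.2681] y-yaw -59.9 shift [ 0.0927 -0.012   0.1179] turn -3.1 joints [ 0.2   0.06  1.64 -0.    1.45  1.24] f [-1.6  0.3 -0.1] g 0.498 0.0 t 17.1
minAreaRect ((270.68310546875, 99.00773620605469), (52.22836685180664, 13.898303985595703), 88.60282135009766)
```

```bash
python3 - <<'E'
from h import *
w=capture('wrist')
hsv=cv2.cvtColor(w['color'],cv2.COLOR_RGB2HSV).astype(int)
m=((hsv[...,0]>50)&(hsv[...,0]<85)&(hsv[...,1]>110)&(hsv[...,2]>40));m[:,290:]=0;m[140:]=0
ys,xs=np.nonzero(m)
# left/right edge per row -> world, z of rim along the row estimated from radius
for y in range(74,126,5):
    q=xs[ys==y]
    a=onz(w,(q.min()-.5,y),.06);b=onz(w,(q.max()+.5,y),.06)
    print(y,q.min(),q.max(),a[:2].round(4),b[:2].round(4),((a+b)/2)[:2].round(4))
q=np.array([onz(w,(x,y),.058)[:2] for x,y in zip(xs,ys)]);c=q.mean(0);e=np.linalg.svd(q-c,full_matrices=False)[2][0];print(c,np.degrees(np.arctan2(e[1],e[0])))
E
```

```text
74 264 276 [0.5899 0.2964] [0.5969 0.2844] [0.5934 0.2904]
79 263 276 [0.5851 0.2949] [0.5926 0.2819] [0.5888 0.2884]
84 263 276 [0.5807 0.2925] [0.5883 0.2794] [0.5845 0.286 ]
89 263 276 [0.5764 0.29  ] [0.584  0.2769] [0.5802 0.2835]
94 263 276 [0.5719 0.2876] [0.5796 0.2744] [0.5758 0.281 ]
99 263 276 [0.5675 0.2851] [0.5751 0.2719] [0.5713 0.2785]
104 263 276 [0.563  0.2826] [0.5707 0.2693] [0.5668 0.276 ]
109 263 276 [0.5584 0.2801] [0.5662 0.2667] [0.5623 0.2734]
114 264 276 [0.5544 0.2766] [0.5616 0.2641] [0.558  0.2703]
119 264 276 [0.5498 0.274 ] [0.557  0.2615] [0.5534 0.2677]
124 265 276 [0.5457 0.2704] [0.5524 0.2588] [0.549  0.2646]
[0.57188524 0.27869298] -149.93502506106012
```

drive_tool --pt "0.031 -0.0041 0 0" --pt "0.031 -0.0041 0 0" --pt "0.031 -0.0041 0.035 0" --pt "0 0 0.035 0" --pt "0 0 0.035 0" --hand 0.6

```text
time_s: 17.65
position: [0.5728, 0.2768, 0.1624]
orientation: [0.966, 0.258, -0.0, 0.0]
wrist_force: [-0.6, 0.9, -0.5]
gripper_width: 0.6
gripper_force: 0.0
```

drive_tool --pt "0 0 0.035 0" --pt "0 0 0.025 0" --pt "0 0 0 0" --pt "0 0 0 0"

```text
time_s: 18.05
position: [0.5723, 0.2772, 0.1046]
orientation: [0.966, 0.259, -0.0, 0.0]
wrist_force: [-0.9, -0.2, 1.5]
gripper_width: 0.6
gripper_force: 0.0
```

```bash
python3 -c "
from h import *
plan([.5715,.278,.057],np.radians(-60))"
```

```text
pos [0.5723 0.2772 0.1046] y-yaw -60.0 shift [-0.0003 -0.0011  0.0476] turn -0.0 joints [ 0.26  0.43  1.52 -0.    1.19  1.31] f [-0.9 -0.2  1.5] g 0.6 0.0 t 18.05
```

drive_tool --pt "0 0 0.025 0" --pt "0 0 0.0225 0" --pt "0 0 0 0" --pt "0 0 0 0"

```text
time_s: 18.45
position: [0.5731, 0.2783, 0.0588]
orientation: [0.966, 0.259, 0.001, 0.0]
wrist_force: [0.2, 0.4, 0.0]
gripper_width: 0.599
gripper_force: 0.0
```

drive_tool --pt "0 0 0 0" --pt "0 0 0 0" --pt "0 0 0 0" --pt "0 0 0 0" --pt "0 0 0 0" --hand 0 --squeeze 40

```text
time_s: 18.95
position: [0.5732, 0.2787, 0.0588]
orientation: [0.966, 0.259, 0.002, 0.0]
wrist_force: [-1.1, 0.2, 6.9]
gripper_width: 0.191
gripper_force: 40.3
```

drive_tool --pt "0 0 0 0" --pt "0 0 -0.01 0" --pt "0 0 -0.02 0" --pt "0 0 -0.04 0" --pt "0 0 -0.04 0"

```text
time_s: 19.45
position: [0.5708, 0.2781, 0.1674]
orientation: [0.966, 0.259, -0.001, -0.0]
wrist_force: [0.1, 0.7, -0.2]
gripper_width: 0.187
gripper_force: 39.5
```

drive_tool --pt "0 0 -0.04 0" --pt "0 0 -0.04 0" --pt "0 0 -0.02 0" --pt "0 0 0 0" --pt "0 0 0 0"

```text
time_s: 19.95
position: [0.5714, 0.2782, 0.266]
orientation: [0.966, 0.259, -0.0, 0.0]
wrist_force: [-0.8, 0.5, -0.4]
gripper_width: 0.192
gripper_force: 39.5
```

```bash
python3 -c "
from h import *
plan([.4337,-.2797,.268],np.radians(-11.3))"
```

```text
pos [0.5714 0.2782 0.266 ] y-yaw -59.9 shift [-0.3988  0.4138 -0.0017] turn -48.6 joints [ 0.26  0.29  1.37 -0.    1.48  1.31] f [-0.8  0.5 -0.4] g 0.192 39.5 t 19.95
```

drive_tool --pt "0 0 0 -8.1" --pt "0 0 0 -8.1" --pt "0 0 0 -8.1" --pt "0 0 0 -8.1" --pt "0 0 0 -8.1"

```text
time_s: 20.45
position: [0.5705, 0.2779, 0.2634]
orientation: [0.815, 0.58, -0.003, -0.001]
wrist_force: [0.1, -0.6, -0.3]
gripper_width: 0.194
gripper_force: 39.5
```

drive_tool --pt "0 0 0 -8.1" --pt "-0.0442 -0.002 0 0" --pt "-0.0442 -0.002 0 0" --pt "-0.0442 -0.002 0 0" --pt "-0.0442 -0.002 0 0"

```text
time_s: 20.95
position: [0.5272, 0.1052, 0.2637]
orientation: [0.773, 0.634, -0.002, -0.002]
wrist_force: [0.4, -0.4, 0.0]
gripper_width: 0.189
gripper_force: 39.5
```

drive_tool --pt "-0.0442 -0.002 0 0" --pt "-0.0442 -0.002 0 0" --pt "-0.0442 -0.002 0 0" --pt "-0.0442 -0.002 0 0" --pt "-0.0442 -0.002 0 0"

```text
time_s: 21.45
position: [0.4741, -0.1091, 0.2641]
orientation: [0.773, 0.634, -0.001, -0.002]
wrist_force: [0.9, -0.8, -1.6]
gripper_width: 0.195
gripper_force: 39.5
```

drive_tool --pt "-0.0442 -0.002 0 0" --pt "-0.0442 -0.002 0 0" --pt "-0.0442 -0.002 0 0" --pt "-0.0442 -0.002 0 0" --pt "0 0 0 0"

```text
time_s: 21.95
position: [0.4309, -0.2834, 0.2638]
orientation: [0.775, 0.632, -0.001, -0.002]
wrist_force: [0.2, -0.6, -0.4]
gripper_width: 0.187
gripper_force: 39.5
```

drive_tool --pt "0 0 0.035 0" --pt "0 0 0.035 0" --pt "0 0 0.022 0" --pt "0 0 0 0" --pt "0 0 0 0"

```text
time_s: 22.45
position: [0.4331, -0.2789, 0.1739]
orientation: [0.773, 0.634, -0.0, -0.001]
wrist_force: [0.8, -0.2, -0.4]
gripper_width: 0.191
gripper_force: 39.5
```

```bash
python3 - <<'E'
from h import *
plan([.4337,-.2797,.1715],np.radians(-11.3))
c=capture('scene');t=capture('wrist')
import pickle;pickle.dump((c,t),open('w8.pkl','wb'))
f=lambda c,x,y,k=3:cv2.resize(c['color'][y:y+300//k,x:x+400//k,::-1],None,fx=k,fy=k,interpolation=cv2.INTER_CUBIC)[:300,:399]
p=state()["position"]
im=c['color'].copy()
cv2.imwrite('pics/p8.png',cv2.resize(c['color'][200:310,240:387,::-1],None,fx=5,fy=5,interpolation=cv2.INTER_CUBIC))
for q in(-.15,0,.15):
    P=px(c,rollpts((p[0],p[1],p[2]-.0228),np.radians(168.7),q,.03,.009))
    for s in(P[:60],P[60:]):
        s=(s-[240,200])*5;i,j=s[:,1].argmin(),s[:,1].argmax();print(q,"top",s[i]//1,"bot",s[j]//1,"x",s[:,0].min()//1,s[:,0].max()//1)
E
```

```text
pos [ 0.4331 -0.2789  0.1739] y-yaw -11.3 shift [-0.0007  0.0008  0.0024] turn -0.0 joints [-0.81  0.06  1.82  0.    1.26 -0.61] f [ 0.8 -0.2 -0.4] g 0.191 39.5 t 22.45
-0.15 top [141. 162.] bot [189. 308.] x 137.0 194.0
-0.15 top [ 98. 177.] bot [146. 323.] x 94.0 150.0
0 top [150. 163.] bot [180. 313.] x 139.0 192.0
0 top [107. 172.] bot [137. 323.] x 97.0 147.0
0.15 top [159. 164.] bot [171. 317.] x 137.0 193.0
0.15 top [117. 167.] bot [128. 321.] x 95.0 150.0
```

View pics/p8.png

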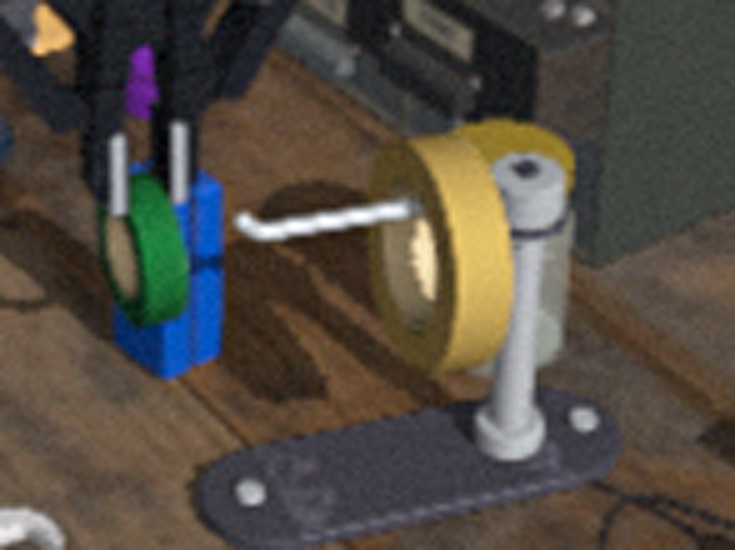

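The big roll hangs against the post, and the small roll is held upright beyond the tip at (243,222), in line with it. Inserting.

drive_tool --pt "0 0.017 0 0" --pt "0 0.017 0 0" --pt "0 0.017 0 0" --pt "0 0.017 0 0" --pt "0 0.017 0 0"

```text
time_s: 23.05
position: [0.5184, -0.2973, 0.1767]
orientation: [0.773, 0.634, 0.0, 0.002]
wrist_force: [0.2, -0.1, 0.1]
gripper_width: 0.185
gripper_force: 39.5
```

drive_tool --pt "0 0 0 0" --pt "0 0 0.01 0" --pt "0 0 0.008 0" --pt "0 0 0 0" --pt "0 0 0 0"

```text
time_s: 23.55
position: [0.5161, -0.2964, 0.1563]
orientation: [0.774, 0.634, -0.0, -0.001]
wrist_force: [0.1, 0.1, -1.1]
gripper_width: 0.19
gripper_force: 39.5
```

drive_tool --pt "0 0 0.002 0" --pt "0 0 0 0" --pt "0 0 0 0"

```text
time_s: 23.85
position: [0.5169, -0.2967, 0.155]
orientation: [0.773, 0.634, 0.0, 0.0]
wrist_force: [-0.0, 0.6, -0.5]
gripper_width: 0.191
gripper_force: 39.5
```

drive_tool --pt "0 0 0.002 0" --pt "0 0 0.001 0" --pt "0 0 0 0"

```text
time_s: 24.15
position: [0.5169, -0.2967, 0.1519]
orientation: [0.773, 0.634, 0.0, 0.0]
wrist_force: [-0.2, -0.4, 0.0]
gripper_width: 0.184
gripper_force: 39.6
```

drive_tool --pt "0 0 0 0" --pt "0 0 0 0" --pt "0 0 0 0" --pt "0 0 0 0" --hand 0.35

```text
time_s: 24.55
position: [0.5168, -0.2967, 0.1518]
orientation: [0.773, 0.634, -0.0, 0.0]
wrist_force: [0.6, -0.2, 0.0]
gripper_width: 0.346
gripper_force: 0.0
```

drive_tool --pt "0 0 -0.01 0" --pt "0 0 -0.03 0" --pt "0 0 -0.04 0" --pt "0 0 -0.04 0" --pt "0 0 0 0"

```text
time_s: 25.05
position: [0.5194, -0.2989, 0.2804]
orientation: [0.773, 0.634, 0.001, 0.007]
wrist_force: [0.3, -0.6, 0.8]
gripper_width: 0.353
gripper_force: 0.0
```

drive_tool --pt "0 -0.03 0 0" --pt "0 -0.03 0 0" --pt "0 0 0 0" --pt "0 0 0 0" --pt "0 0 0 0"

```text
time_s: 25.55
position: [0.4586, -0.2851, 0.2722]
orientation: [0.773, 0.634, 0.0, 0.0]
wrist_force: [0.1, -0.7, 0.1]
gripper_width: 0.353
gripper_force: 0.0
```

```bash
python3 - <<'E'
from h import *
plan([.4337,-.2797,.268],np.radians(-11.3))
c=capture('scene')
cv2.imwrite('pics/p9.png',cv2.resize(c['color'][200:310,240:387,::-1],None,fx=5,fy=5,interpolation=cv2.INTER_CUBIC))
d=np.array([-.9806,.1959])
for n,s,z,r,h in(("big",.0285,.115,.049,.0125),("small",.081,.128,.03,.009)):
    P=px(c,rollpts((*(np.array([.5955,-.312])+s*d),z),np.radians(168.7),0,r,h));print(n,((P.min(0)-[240,200])*5).round(),((P.max(0)-[240,200])*5).round())
E
```

```text
pos [ 0.4586 -0.2851  0.2722] y-yaw -11.3 shift [ 0.0004 -0.0255  0.0041] turn -0.0 joints [-0.78  0.04  1.64  0.    1.46 -0.58] f [ 0.1 -0.7  0.1] g 0.353 0.0 t 25.55
big [377. 131.] [535. 375.]
small [289. 175.] [388. 330.]
```

View pics/p9.png

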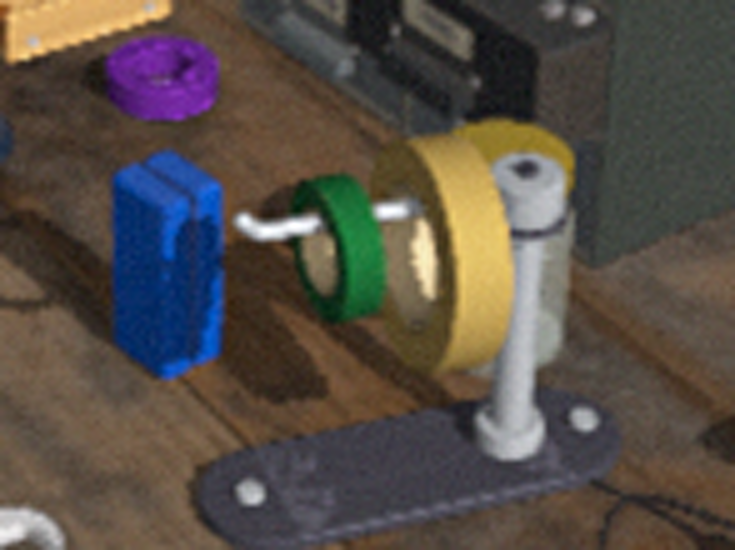

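Both rolls hang on the prong: the big one at the post, the small one well short of the upturned tip, and nothing else has moved.

```bash
python3 -c "
from plant import *
print(hand_in())"
```

```text
the job is handed in; nothing more can be done
None
```

I turned the hook to within about 0.04 rad of the foot, hung the big roll about 32 mm from the post's axis and the small roll about 80 mm out, clear of the tip, and handed the job in at about 25.6 s; the hand-in gave no verdict.

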